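# Close up a row of sensor modules against the corner fence

## Robot

A 6-joint arm with a two-finger parallel gripper is mounted at the origin on a cart in front of the work surface, level with it; the furniture and walls round the work are solid. World frame = base frame: x ahead of the robot, y to its left, z up, the work surface at z = 0. Lengths are in m, angles in degrees, forces in N, time in s.
With the tool pointing down it reaches from about 0.325 to 0.85 m from the base axis. Payload 15.5 kg.
Tool frame: the origin (TCP) lies at the very end of the fingers, on their centre line; the grasp point (between the pads) lies arm.grip_depth behind it (arm.grip_depth is the distance from the TCP to the grasp point, in m); z points along the fingers, y is the direction in which the jaws open and shut (so a half turn about z gives the same grasp; the last joint's range is limited). The gripper opens to 91 mm and grips with 3 to 60 N. Pads are 32 mm wide; open, the fingers measure 118 mm over their backs; the gripper's body (76 mm by 178 mm) begins 60 mm behind the grasp point.
Start: joints at [-71.763, 28.281, 77.091, -0, 74.628, -5.472], TCP at [0.251, -0.572, 0.191] pointing down, gripper open.
Joint ranges: [-166.48, 166.48], [-47.26, 123.95], [12.59, 153.08], [-70.14, 250.14], [6.76, 159.57], [-176.63, 176.63]. Speed limits (degrees/s): [108.29, 108.29, 147.25, 172.46, 172.46, 172.46].

## Interface

Orientations are given as a 3x3 rotation matrix whose columns are the frame's x, y, z axes.
In Python, from rig import arm gives the robot as it stands. Calls block until the motion is done:
- arm.move_to(position, orientation): joint-space move of the TCP to a pose.
- arm.move_l(position, orientation=None, feed=0.15): straight line of the TCP; orientation=None keeps the orientation; feed is the mean speed in m/s.
- arm.move_joints(angles): joint-space move.
- arm.grip(opening): finger opening in m; the grip force is fixed at half the most; returns when the fingers have stopped.
- arm.sleep(seconds).
- arm.solve_ik(position, orientation): joint angles nearest the present ones, or None.
- arm.snapshot(name): name is "scene" or "top"; returns the picture (384x512x3 uint8, red, green, blue); there is no depth.
- arm.get_calibration(name): a dict with "intrinsics" (3x3 intrinsics, pixels), "k1" (the pictures are not rectified: a ray, as slopes to the right and down, at radius r is drawn at 1 + k1 r^2 times it, then the intrinsics apply), "cam_to_world" (4x4, takes a point from camera to world coordinates). Camera axes: x right, y down, z forward; pixel columns grow to the right and rows downward; lengths in m; the calibration is good to about 2 mm. A picture is of the moment at which its call begins. get_calibration takes no time and is no camera call.
A pose or a line that the arm cannot do raises arm.Unreachable and nothing moves.
- arm.sign_off(): hands the job in, once; it reports no verdict.
Readings, each from a call of its own:
- arm.current_t(): time.
- arm.current_joint_positions(): joint angles.
- arm.current_dq(): joint speeds.
- arm.current_tau(): joint torques, N m.
- arm.current_ee_pos(): TCP position.
- arm.current_tool_rot(): TCP orientation.
- arm.current_force(): force on the tool from outside, world axes, zero at the start.
- arm.current_torque(): the same for the moment, N m.
- arm.current_width(): finger opening in m.
Only numpy, scipy, OpenCV 4.12 (cv2) and the standard library are available. Lean on these libraries where they do the work, as an engineer would, in place of code of your own. Each camera call takes 0.05 s, during which the arm holds its last target.

## Task

Close up the row of sensor modules for clamping. Holding the straightedge by its fin, push the three loose modules together back until they sit square and flush against the back rail of the corner fence; stand the straightedge back on the bench, away from contact with them, then bring the end block to the open end of the row and, with it, slide the modules along the rail until the first meets the end stop and no gaps are left. Leave the end block standing flush against the last module and the back rail, everything upright, and do not disturb the other things on the bench.

Things in the scene. Friction and masses are not known exactly. Their poses are not given: they have to be found in the camera images.
- fence: fixed aluminium corner fence. Origin: inner corner at bench height; the row belongs at x < 0, y < 0. Back rail: inner face x = 0, 16 mm thick and high, y = +14 to -185 mm. End stop: inner face y = 0, 14 thick, 18 high, reaching to x = -30 mm (less than a module's depth). Finished row: centres of modules and end block at x = -22 and y = -15, -45, -75, -105 mm
- module_a: sensor module, nearest the end stop: loose aluminium block 44 (x) x 30 (y) x 22 (z) mm, round sensor cell (21 mm across, 27 tall) fixed on top, 49 mm tall in all, 0.17 kg. Origin: centre of underside; brass port on its -x face. Starts roughly parallel to the fence's axes (0.2 rad), 10 to 30 mm in front of the back rail, gaps of 8 to 22 mm between modules
- module_b: sensor module, the middle one: loose aluminium block 44 (x) x 30 (y) x 22 (z) mm, round sensor cell (21 mm across, 27 tall) fixed on top, 49 mm tall in all, 0.17 kg. Origin: centre of underside; brass port on its -x face. Starts roughly parallel to the fence's axes (0.2 rad), 10 to 30 mm in front of the back rail, gaps of 8 to 22 mm between modules
- module_c: sensor module, farthest from the end stop: loose aluminium block 44 (x) x 30 (y) x 22 (z) mm, round sensor cell (21 mm across, 27 tall) fixed on top, 49 mm tall in all, 0.17 kg. Origin: centre of underside; brass port on its -x face. Starts roughly parallel to the fence's axes (0.2 rad), 10 to 30 mm in front of the back rail, gaps of 8 to 22 mm between modules
- end_block: end block, loose, 0.22 kg: steel block 44 (x) x 30 (y) x 22 (z) mm with an upright black grip fin on top, 14 (x) x 24 (y) mm, z = 22 to 64 mm, over the centre. Origin: centre of the underside. Symmetrical: either way round is right. Stands to the left or right of the fence
- straightedge: straightedge pusher, loose, 0.3 kg: steel blade 150 (y) x 12 (x) x 20 (z) mm, flat front facing its +x; behind it a foot 44 wide, 12 high, to x = -48 mm, with an upright black grip fin 14 (x) x 36 (y) mm, z = 12 to 64, centred at x = -32 mm. Origin: middle of the front face's lower edge. Covers all three modules at once; stands on the other side of the fence from the end block
- hex_key: grey hex key, 88 mm long, lying flat; a bystander, not to be disturbed. Origin: about the centre of its underside
- test_plug: dark test plug, 19x55x19 mm, lying; a bystander, not to be disturbed. Origin: about the centre of its underside
- marker: marker pen, 135 mm long, lying; a bystander, not to be disturbed. Origin: about the centre of its underside
- ring: steel ring gauge, 40 mm across, 14 high; a bystander, not to be disturbed. Origin: about the centre of its underside
- tape: roll of tape, 66 mm across, 19 high; a bystander, not to be disturbed. Origin: about the centre of its underside
- tweezers: steel tweezers, 131 mm long, lying; a bystander, not to be disturbed. Origin: about the centre of its underside
- swabs: white jar of swabs, 45 mm across, 78 high; a bystander, not to be disturbed. Origin: about the centre of its underside
- bin: small parts bin, 64x94x34 mm; a bystander, not to be disturbed. Origin: about the centre of its underside
Mind the look-alikes: they are no part of the job. Leave any pink or red look-alike of the end_block alone.

How it is judged:
By the outcome, as a careful person would: the job done as asked, in the order asked, and still so for the second after the job is handed in, with the robot touching nothing.
It also fails if it takes over 58 s, if anything falls off the work surface, if the arm or the gripper's body presses on something with over 40 N, if the wrist force passes 120 N, or if a joint passes its speed limit or range.

## Working session

There is one attempt and no reset: what is moved stays moved. The work goes in short steps, each a Python script; the robot and the scene stay as the last script left them, time stands still between calls to the robot, and variables do not carry over. Pictures are saved under pics/ and viewed, and the job is handed in when it is done.

```bash
ls; mkdir -p pics; python3 - <<'E'
from rig import arm
import cv2
for n in ("scene","top"):
    im=arm.snapshot(n); cv2.imwrite(f"pics/{n}0.png",im[:,:,::-1])
    cv2.imwrite(f"pics/{n}0_big.png",cv2.resize(im[:,:,::-1],(800,600),interpolation=cv2.INTER_CUBIC))
    c=arm.get_calibration(n); print(n,c)
print(arm.grip_depth,arm.current_t(),arm.current_width(),arm.current_tool_rot())
E
```

```text
pics
scene {'intrinsics': array([[489.27963141,   0.        , 261.97343106],
       [  0.        , 489.27963141, 191.99261808],
       [  0.        ,   0.        ,   1.        ]]), 'k1': 0.052578212943843176, 'cam_to_world': array([[ 0.75687502, -0.29327527,  0.5840632 , -0.41625509],
       [-0.65355862, -0.33805884,  0.6771834 , -1.14980858],
       [-0.00115342, -0.89426274, -0.44754087,  0.78003362],
       [ 0.        ,  0.        ,  0.        ,  1.        ]])}
top {'intrinsics': array([[469.84306654,   0.        , 260.40103445],
       [  0.        , 469.84306654, 191.70449853],
       [  0.        ,   0.        ,   1.        ]]), 'k1': -0.15805050245082913, 'cam_to_world': array([[ 0.00577223, -0.9803504 ,  0.19717955,  0.32507702],
       [-0.99996589, -0.00449407,  0.00692909, -0.0563389 ],
       [-0.0059068 , -0.19721282, -0.98034291,  1.31322152],
       [ 0.        ,  0.        ,  0.        ,  1.        ]])}
0.0188 0.1 0.09131663473218928 [[ 9.15599535e-01  4.02091247e-01 -3.48404571e-04]
 [ 4.02091384e-01 -9.15598931e-01  1.05690514e-03]
 [ 1.05973452e-04 -1.10779233e-03 -9.99999381e-01]]
```

View pics/top0_big.png

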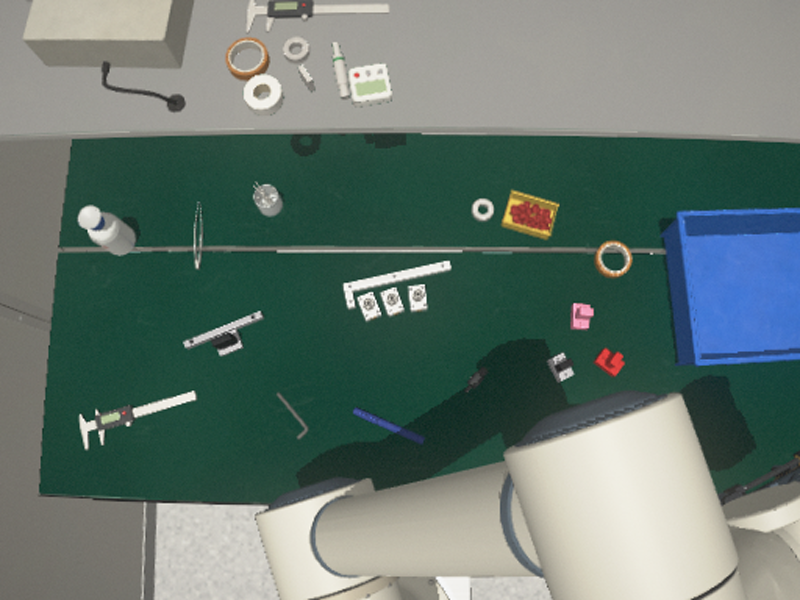

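View pics/scene0_big.png

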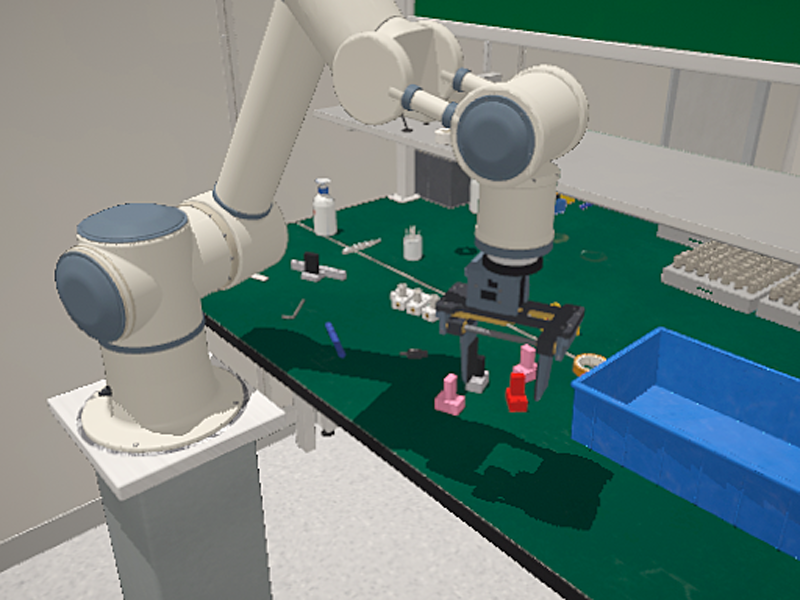

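```bash
cat > h.py <<'E'
import numpy as np, cv2
from rig import arm
CAL={n:arm.get_calibration(n) for n in("scene","top")}
def proj(n,P):
    c=CAL[n];P=np.atleast_2d(P);T=np.linalg.inv(c["cam_to_world"])
    q=P@T[:3,:3].T+T[:3,3];s=q[:,:2]/q[:,2:];r2=(s**2).sum(1,keepdims=True)
    s=s*(1+c["k1"]*r2);K=c["intrinsics"]
    return s*[K[0,0],K[1,1]]+[K[0,2],K[1,2]]
def unproj(n,uv,z=0.):
    c=CAL[n];K=c["intrinsics"];uv=np.atleast_2d(uv).astype(float)
    d=(uv-[K[0,2],K[1,2]])/[K[0,0],K[1,1]];s=d.copy()
    for _ in range(30): s=d/(1+c["k1"]*(s**2).sum(1,keepdims=True))
    R=c["cam_to_world"];ray=np.c_[s,np.ones(len(s))]@R[:3,:3].T;o=R[:3,3]
    z=np.broadcast_to(z,len(s));return o+ray*((z-o[2])/ray[:,2])[:,None]
def crop(im,x0,y0,x1,y1,f,name):
    c=cv2.resize(im[y0:y1,x0:x1],None,fx=f,fy=f,interpolation=cv2.INTER_CUBIC)
    cv2.imwrite(name,c);print(name,c.shape)
E
python3 - <<'E'
from h import *
im=cv2.imread("pics/top0.png")
crop(im,210,155,300,215,8,"pics/c_fence.png")
crop(im,110,190,175,235,10,"pics/c_se.png")
crop(im,345,185,405,250,9,"pics/c_eb.png")
im=cv2.imread("pics/scene0.png")
crop(im,170,150,350,280,4,"pics/c_s.png")
E
```

```text
pics/c_fence.png (480, 720, 3)
pics/c_se.png (450, 650, 3)
pics/c_eb.png (585, 540, 3)
pics/c_s.png (520, 720, 3)
```

View pics/c_fence.png

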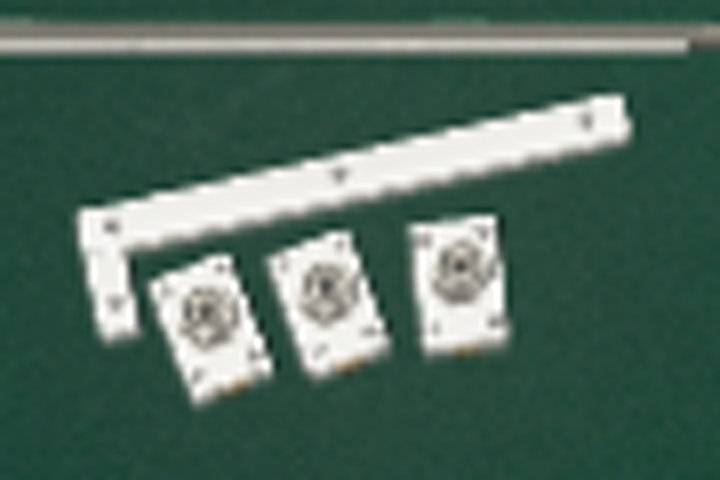

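View pics/c_se.png

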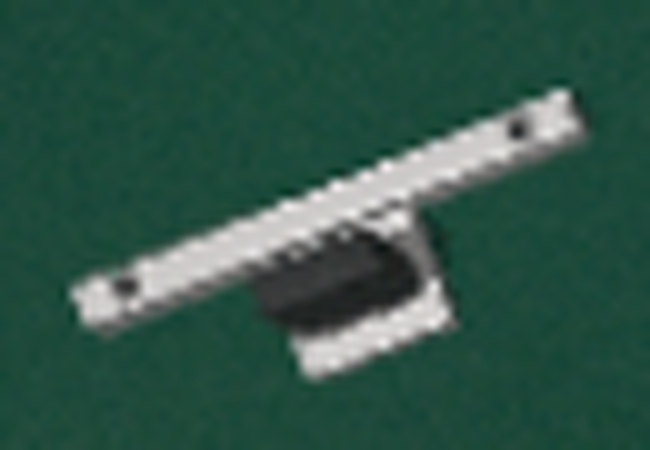

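View pics/c_eb.png

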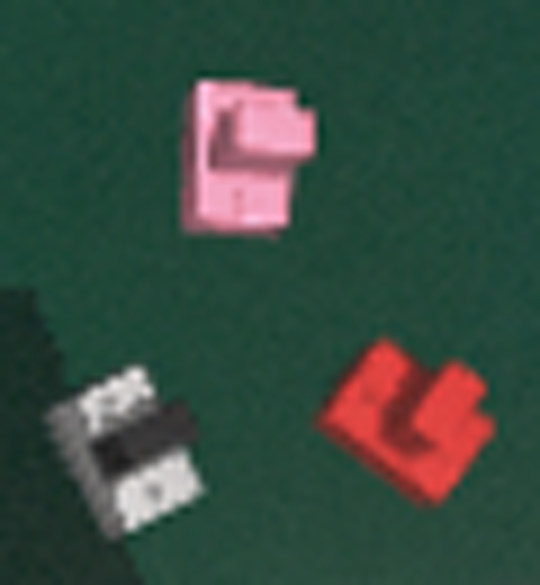

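View pics/c_s.png

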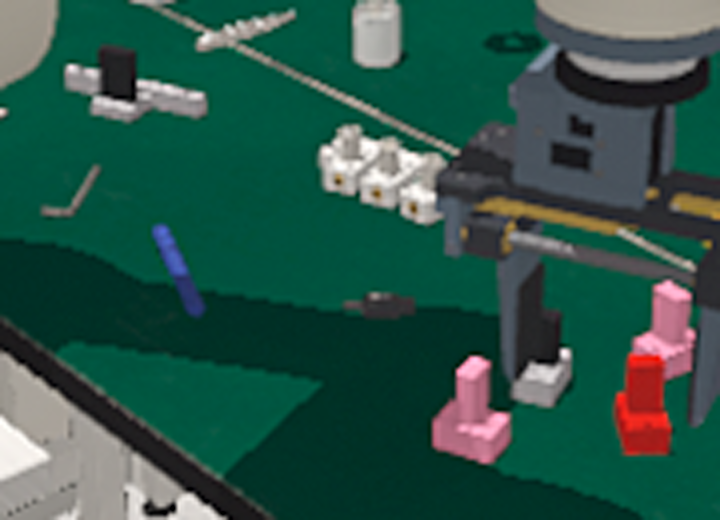

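```bash
cat > fit.py <<'E'
from h import *
from scipy.optimize import minimize
def box(x0,x1,y0,y1,z0,z1): return np.array([[x,y,z] for x in(x0,x1) for y in(y0,y1) for z in(z0,z1)])/1000.
def cyl(r,z0,z1):
    t=np.arange(0,2*np.pi,.2);return np.vstack([np.c_[r*np.cos(t),r*np.sin(t),0*t+z] for z in(z0,z1)])/1000.
MODEL=dict(fence=[box(0,16,-185,14,0,16),box(-30,0,0,14,0,18)],
 mod=[box(-22,22,-15,15,0,22),cyl(10.5,22,49)],
 end=[box(-22,22,-15,15,0,22),box(-7,7,-12,12,22,64)],
 se=[box(-12,0,-75,75,0,20),box(-48,-12,-22,22,0,12),box(-39,-25,-18,18,12,64)])
def place(P,p):
    c,s=np.cos(p[2]),np.sin(p[2]);return np.c_[c*P[:,0]-s*P[:,1]+p[0],s*P[:,0]+c*P[:,1]+p[1],P[:,2]]
SS=8
def render(n,items,roi):
    x0,y0,x1,y1=roi;m=np.zeros(((y1-y0)*SS,(x1-x0)*SS),np.uint8)
    for name,p in items:
        for b in MODEL[name]:
            uv=(proj(n,place(b,p))-[x0-.5,y0-.5])*SS-.5
            hull=cv2.convexHull(uv.astype(np.float32))
            cv2.fillConvexPoly(m,np.round(hull*16).astype(np.int32),255,shift=4)
    m=cv2.resize(m,(x1-x0,y1-y0),interpolation=cv2.INTER_AREA)/255.
    return cv2.GaussianBlur(m,(0,0),.5)
def alpha(im,roi):
    x0,y0,x1,y1=roi;a=im[y0:y1,x0:x1].astype(float)  # bgr
    r=(a[...,1]-a[...,2])/(a[...,1]+a[...,2]+10)
    # correct mixing: brightness-weighted
    rb=np.percentile(r,80) ; return np.clip(1-r/rb,0,1)
def fit(n,im,names,p0,roi,amb=None):
    A=amb if amb is not None else alpha(im,roi);k=len(names)
    p0=np.array(p0,float).reshape(k,3)
    sc=np.array([.002,.002,.03])
    def f(q):
        p=p0+q.reshape(k,3)*sc
        return ((render(n,list(zip(names,p)),roi)-A)**2).sum()
    q=np.zeros(3*k)
    for _ in range(3):
        s=np.vstack([q]+[q+d for d in np.eye(3*k)*(2 if _==0 else .7)])
        r=minimize(f,q,method="Nelder-Mead",options=dict(initial_simplex=s,maxiter=600,xatol=.005,fatol=1e-4));q=r.x
    return p0+q.reshape(k,3)*sc,r.fun
def overlay(n,im,items,roi,f,name):
    x0,y0,x1,y1=roi;c=cv2.resize(im[y0:y1,x0:x1],None,fx=f,fy=f,interpolation=cv2.INTER_CUBIC)
    for nm,p in items:
        for b in MODEL[nm]:
            h=cv2.convexHull(proj(n,place(b,p)).astype(np.float32))[:,0]
            cv2.polylines(c,[np.round(((h-[x0,y0]+.5)*f-.5)).astype(np.int32)],True,(0,0,255),1)
    cv2.imwrite(name,c)
E
cat > run1.py <<'E'
from fit import *
im=cv2.imread("pics/top0.png")
def bg(u,v,x0,y0,f): return [u/f+x0,v/f+y0]
# initial guesses
c=unproj("top",[bg(130,250,210,155,8)],.016)[0]
res={}
roiF=(212,163,298,215)
inits=[[c[0],c[1],.23]]
for (u,v),yaw in (((215,335),.42),((333,308),.40),((463,290),.05)):
    q=unproj("top",[bg(u,v,210,155,8)],.022)[0];inits.append([q[0],q[1],yaw])
pf,e=fit("top",im,["fence","mod","mod","mod"],inits,roiF);print(np.round(pf,4),e)
q=unproj("top",[bg(325,195,110,190,10)],.02)[0]
roiS=(112,192,175,235)
ps,e=fit("top",im,["se"],[[q[0],q[1],.33]],roiS);print(np.round(ps,4),e)
q=unproj("top",[bg(140,445,345,185,9)],.022)[0]
roiE=(346,222,372,248)
pe,e=fit("top",im,["end"],[[q[0],q[1],.4]],roiE);print(np.round(pe,4),e)
np.savez("poses0.npz",pf=pf,ps=ps,pe=pe)
overlay("top",im,[("fence",pf[0])]+[("mod",p) for p in pf[1:]],roiF,8,"pics/o_f.png")
overlay("top",im,[("se",ps[0])],roiS,10,"pics/o_s.png")
overlay("top",im,[("end",pe[0])],roiE,15,"pics/o_e.png")
im=cv2.imread("pics/scene0.png")
overlay("scene",im,[("fence",pf[0]),("se",ps[0]),("end",pe[0])]+[("mod",p) for p in pf[1:]],(170,150,350,280),4,"pics/o_sc.png")
F=pf[0]
for p in [*pf[1:],ps[0],pe[0]]:
    d=np.array(p[:2]-F[:2]);cc,ss=np.cos(F[2]),np.sin(F[2]);print("fence frame mm",np.round([1e3*(cc*d[0]+ss*d[1]),1e3*(-ss*d[0]+cc*d[1]),np.degrees(p[2]-F[2])],1))
E
python3 run1.py; python3 - <<'E'
import cv2,numpy as np
a=[cv2.imread(f"pics/o_{k}.png") for k in("f","s","e","sc")]
for x in a: print(x.shape)
c=np.zeros((600,800,3),np.uint8)
t=cv2.resize(a[0],(516,312));c[:312,:516]=t
t=cv2.resize(a[1],(420,286));c[313:599,:420]=t
t=cv2.resize(a[2],(283,283));c[:283,517:800]=t
t=cv2.resize(a[3],(378,273));c[313:586,421:799]=t
cv2.imwrite("pics/o_all.png",c)
E
```

```text
[[ 0.6035  0.0538  0.2285]
 [ 0.5746  0.0219  0.3699]
 [ 0.5831 -0.0196  0.3166]
 [ 0.5906 -0.0654 -0.0142]] 66.836235891964
[[0.5358 0.289  0.393 ]] 21.327982983494564
[[ 0.4653 -0.3209  0.4463]] 19.124023013848557
fence frame mm [-35.4 -24.5   8.1]
fence frame mm [-36.5 -66.9   5. ]
fence frame mm [ -39.6 -113.3  -13.9]
fence frame mm [-12.6 244.4   9.4]
fence frame mm [-219.5 -333.7   12.5]
(416, 688, 3)
(430, 630, 3)
(390, 390, 3)
(520, 720, 3)
```

View pics/o_all.png

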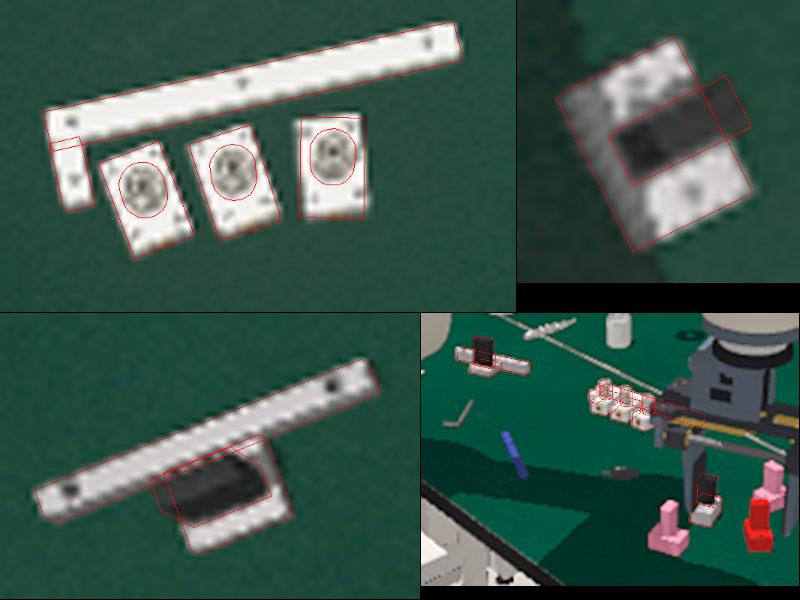

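```bash
python3 - <<'E'
from h import *
P=np.load("poses0.npz");F=P["pf"][0]
def ff(q): 
    d=q[:2]-F[:2];c,s=np.cos(F[2]),np.sin(F[2]);return np.round(1e3*np.array([c*d[0]+s*d[1],-s*d[0]+c*d[1]]))
pts={"hex1":(278,393),"hex2":(306,430),"mark1":(355,410),"mark2":(422,440),"plug":(475,380),"pink":(580,325),"red":(610,362),"ring":(482,210),"tape":(613,260),"bin":(530,213),"twz1":(197,205),"twz2":(197,266),"swab":(268,205),"caliper_r":(195,397),"seam":(400,250),"bluebin":(690,360)}
for k,v in pts.items():
    q=unproj("top",[[v[0]*.64,v[1]*.64]],.0)[0];print(k,np.round(q[:2],3),ff(q))
for k,v in {"pink2":(450,405),"pink":(527,372),"red":(516,405),"plug":(413,353)}.items():
    q=unproj("scene",[[v[0]*.64,v[1]*.64]],.01)[0];print("scene",k,np.round(q[:2],3))
se=P["ps"][0];eb=P["pe"][0];print(se,eb)
def Rz(yaw): # tool down, tool y along yaw dir
    y=np.array([np.cos(yaw),np.sin(yaw),0]);z=np.array([0,0,-1.]);return np.c_[np.cross(y,z),y,z]
fin=se[:2]+(-.032)*np.array([np.cos(se[2]),np.sin(se[2])])
for nm,xy,yaw in(("se",fin,se[2]),("push",F[:2],F[2]),("eb",eb[:2],eb[2])):
  for k in(0,np.pi):
    print(nm,k,arm.solve_ik([*xy,.03],Rz(yaw+k)))
E
```

```text
hex1 [0.417 0.183] [-152.  168.]
hex2 [0.352 0.131] [-228.  132.]
mark1 [0.388 0.044] [-212.   39.]
mark2 [ 0.336 -0.075] [-290.  -65.]
plug [ 0.443 -0.17 ] [-207. -181.]
pink [ 0.543 -0.363] [-153. -393.]
red [ 0.475 -0.416] [-231. -429.]
ring [ 0.761 -0.187] [  99. -270.]
tape [ 0.666 -0.431] [ -49. -487.]
bin [ 0.756 -0.278] [  74. -357.]
twz1 [0.771 0.354] [232. 255.]
twz2 [0.651 0.346] [113. 274.]
swab [0.77  0.217] [199. 121.]
caliper_r [0.408 0.335] [-127.  319.]
seam [ 0.683 -0.034] [  57. -103.]
bluebin [ 0.478 -0.568] [-263. -577.]
scene pink2 [ 0.372 -0.345]
scene pink [ 0.558 -0.361]
scene red [ 0.46  -0.421]
scene plug [ 0.441 -0.167]
[0.53583242 0.28901581 0.39304525] [ 0.46528658 -0.32088355  0.44631416]
se 0 [ 2.27347192e+01  3.59287520e+01  9.32141318e+01 -2.54444375e-14
  5.08571162e+01  2.14885449e-01]
se 3.141592653589793 None
push 0 [-5.48044616e-01  3.76180516e+01  8.89148479e+01 -2.54444375e-14
  5.34671005e+01 -1.36423731e+01]
push 3.141592653589793 [-5.48044616e-01  3.76180516e+01  8.89148479e+01 -2.54444375e-14
  5.34671005e+01  1.66357627e+02]
eb 0 [-4.06449699e+01  3.52600604e+01  9.49356476e+01 -2.54444375e-14
  4.98042919e+01 -6.62168875e+01]
eb 3.141592653589793 [-4.06449699e+01  3.52600604e+01  9.49356476e+01 -2.54444375e-14
  4.98042919e+01  1.13783113e+02]
```

```bash
cat >> h.py <<'E'
def Rz(yaw):
    y=np.array([np.cos(yaw),np.sin(yaw),0]);z=np.array([0,0,-1.]);return np.c_[np.cross(y,z),y,z]
P0=np.load("poses0.npz");F=P0["pf"][0];SE=P0["ps"][0];EB=P0["pe"][0]
ex=np.array([np.cos(F[2]),np.sin(F[2]),0]);ey=np.array([-ex[1],ex[0],0])
def W(x,y,z): # fence mm -> world
    return np.array([F[0],F[1],0])+ex*x/1e3+ey*y/1e3+np.array([0,0,z/1e3])
def FF(p): 
    d=np.array([p[0]-F[0],p[1]-F[1],0]);return 1e3*np.array([d@ex,d@ey,p[2]])
def FR(): 
    f=np.array(arm.current_force());return np.round([f@ex,f@ey,f[2]],2)
def st(m=""): print(m,"t",round(arm.current_t(),2),"tcpF",np.round(FF(arm.current_ee_pos()),2),"F",FR(),"w",round(1e3*arm.current_width(),2))
E
python3 - <<'E'
from h import *
fin=SE[:2]-.032*np.array([np.cos(SE[2]),np.sin(SE[2])]);R=Rz(SE[2])
st()
arm.move_to([*fin,.11],R);st("hover")
arm.move_l([*fin,.028],R,feed=.12);st("down")
arm.grip(0.0);st("grip")
arm.move_l([*fin,.098],R,feed=.15);st("lift")
cv2.imwrite("pics/top1.png",arm.snapshot("top")[:,:,::-1]);cv2.imwrite("pics/scene1.png",arm.snapshot("scene")[:,:,::-1])
crop(cv2.imread("pics/top1.png"),100,150,300,270,4,"pics/c1.png")
crop(cv2.imread("pics/scene1.png"),170,100,350,230,4,"pics/c1s.png")
E
```

```text
t 0.1 tcpF [-484.92 -529.63  190.29] F [-0.23  0.24  0.14] w 91.32
hover t 3.22 tcpF [-43.93 238.57 110.06] F [-0.25 -0.6  -0.28] w 90.9
down t 4.05 tcpF [-43.74 239.2   28.53] F [ 0.51  0.43 -0.1 ] w 91.14
grip t 5.21 tcpF [-44.36 239.14  27.84] F [ 0.71  0.3  -3.08] w 13.82
lift t 5.83 tcpF [-44.57 239.11  97.46] F [-0.1  -0.39 -2.92] w 13.83
pics/c1.png (480, 800, 3)
pics/c1s.png (520, 720, 3)
```

View pics/c1s.png

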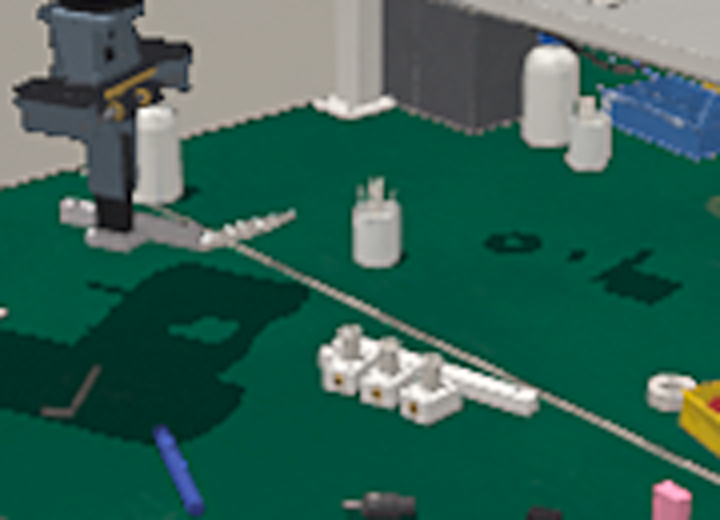

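View pics/c1.png

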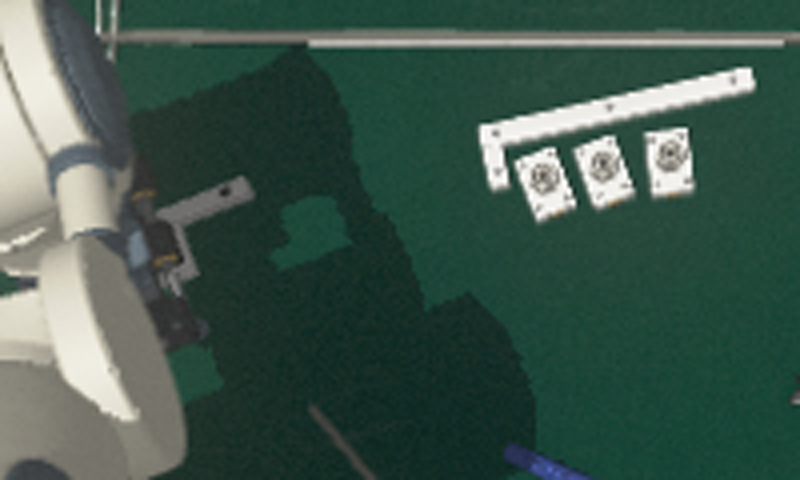

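```bash
python3 - <<'E'
from h import *
R=Rz(F[2])
arm.move_to(W(-116,-68,98),R);st("over")
arm.move_l(W(-116,-68,28.8),R,feed=.12);st("down")
arm.sleep(.1);b=FR();print("base",b)
arm.move_l(W(-98,-68,28.8),R,feed=.06);st()
arm.move_l(W(-79,-68,28.8),R,feed=.04);st()
x=-79
while x<-71:
    x+=.6;arm.move_l(W(x,-68,28.8),R,feed=.02)
    f=FR();print(round(x,1),f,np.round(FF(arm.current_ee_pos())[0],2),round(arm.current_t(),2))
    if f[0]-b[0]<-14: break
cv2.imwrite("pics/top2.png",arm.snapshot("top")[:,:,::-1])
cv2.imwrite("pics/scene2.png",arm.snapshot("scene")[:,:,::-1])
crop(cv2.imread("pics/top2.png"),210,155,300,225,8,"pics/c2.png")
crop(cv2.imread("pics/scene2.png"),220,150,330,225,7,"pics/c2s.png")
E
```

```text
over t 7.12 tcpF [-115.56  -67.26   97.94] F [ 0.3   0.24 -3.15] w 13.91
down t 7.85 tcpF [-115.65  -67.62   28.72] F [-0.11  0.19 -3.55] w 13.56
base [-0.54 -0.22 -3.11]
 t 8.4 tcpF [-97.69 -67.95  28.77] F [-0.36 -0.01 -2.66] w 14.0
 t 9.03 tcpF [-78.63 -68.09  28.83] F [ 0.25  0.98 -3.31] w 13.54
-78.4 [ 0.41  0.47 -2.38] -78.31 9.28
-77.8 [-1.43 -0.09 -2.49] -78.0 9.53
-77.2 [-6.19 -0.87 -1.19] -77.9 9.78
-76.6 [-7.74 -2.3   1.6 ] -77.86 10.03
-76.0 [-9.36 -2.07  3.09] -77.75 10.28
-75.4 [-12.29  -2.94   4.2 ] -77.7 10.53
-74.8 [-14.83  -4.49   5.1 ] -77.63 10.78
pics/c2.png (560, 720, 3)
pics/c2s.png (525, 770, 3)
```

View pics/c2.png

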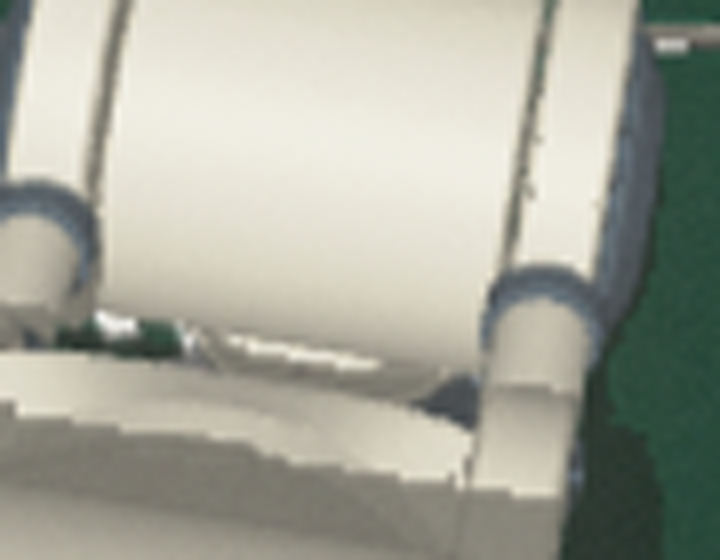

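View pics/c2s.png

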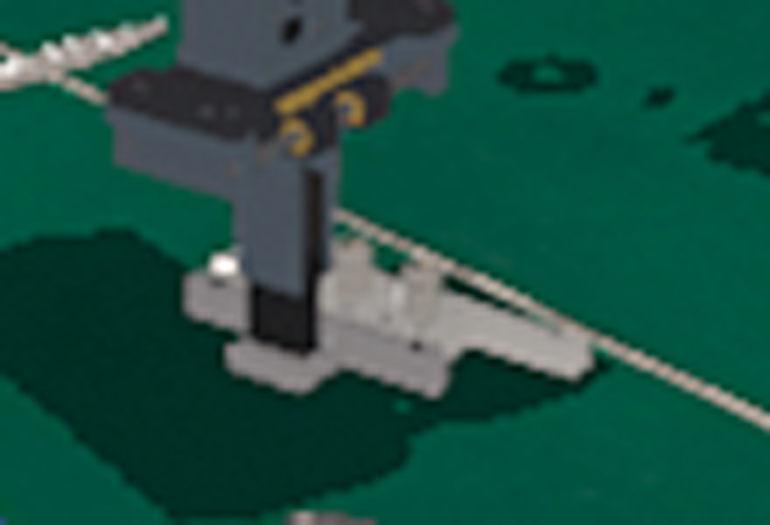

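```bash
python3 - <<'E'
from h import *
R=Rz(F[2])
st("now");print(np.round(arm.current_torque(),3))
for x in(-73.8,-72.8,-71.8):
    arm.move_l(W(x,-68,28.8),R,feed=.02)
    f=FR();print(x,f,np.round(arm.current_torque(),3),np.round(FF(arm.current_ee_pos()),2),round(arm.current_t(),2))
    if f[0]<-24: break
arm.sleep(.2);st();y=arm.current_tool_rot()[:,1];print("yaw err deg",np.degrees(np.arctan2(y[1],y[0])-F[2]))
E
```

```text
now t 10.88 tcpF [-77.61 -67.62  28.38] F [-14.31  -3.19   5.1 ] w 13.68
[-1.476  2.758 -0.004]
-73.8 [-18.    -3.98   6.27] [-1.604  3.356 -0.066] [-77.3  -67.45  28.26] 11.12
-72.8 [-20.09  -3.05   7.76] [-1.727  3.828 -0.022] [-76.86 -67.33  28.2 ] 11.38
-71.8 [-24.    -3.61   9.99] [-1.943  4.348 -0.028] [-76.47 -67.22  28.14] 11.62
 t 11.82 tcpF [-76.45 -67.23  28.18] F [-24.34  -4.37  10.1 ] w 14.0
yaw err deg 0.02837002862081457
```

```bash
python3 - <<'E'
from h import *
R=Rz(F[2])
arm.move_l(W(-84,-68,28.8),R,feed=.05);st()
arm.move_l(W(-132,-68,28.6),R,feed=.1);st()
arm.move_l(W(-132,-68,27.6),R,feed=.02);st("set")
arm.grip(.045);st("open")
arm.move_l(W(-132,-68,100),R,feed=.2);st("up")
# bias grasp
Re=Rz(EB[2])
arm.move_to([*(EB[:2]-ey[:2]*.0015),.11],Re);st("hover eb")
im=arm.snapshot("top")[:,:,::-1];cv2.imwrite("pics/top3.png",im)
im2=arm.snapshot("scene")[:,:,::-1];cv2.imwrite("pics/scene3.png",im2)
cv2.imwrite("pics/top3b.png",cv2.resize(im,(800,600)))
crop(im,210,155,300,230,8,"pics/c3.png")
crop(im2,220,150,330,225,7,"pics/c3s.png")
E
```

```text
t 12.22 tcpF [-83.53 -68.16  29.  ] F [ 0.03 -0.17 -3.29] w 13.59
 t 12.85 tcpF [-131.13  -68.33   28.79] F [-0.23 -0.89 -2.42] w 13.73
set t 13.1 tcpF [-131.5   -68.02   27.53] F [-0.43 -0.42 -2.68] w 13.35
open t 13.75 tcpF [-131.98  -67.99   27.63] F [-0.57 -0.51  0.67] w 45.04
up t 14.26 tcpF [-131.86  -68.06  100.36] F [-0.64  0.65 -0.3 ] w 45.01
hover eb t 15.35 tcpF [-219.34 -333.96  109.41] F [ 0.24 -0.69  0.22] w 45.07
pics/c3.png (600, 720, 3)
pics/c3s.png (525, 770, 3)
```

View pics/c3.png

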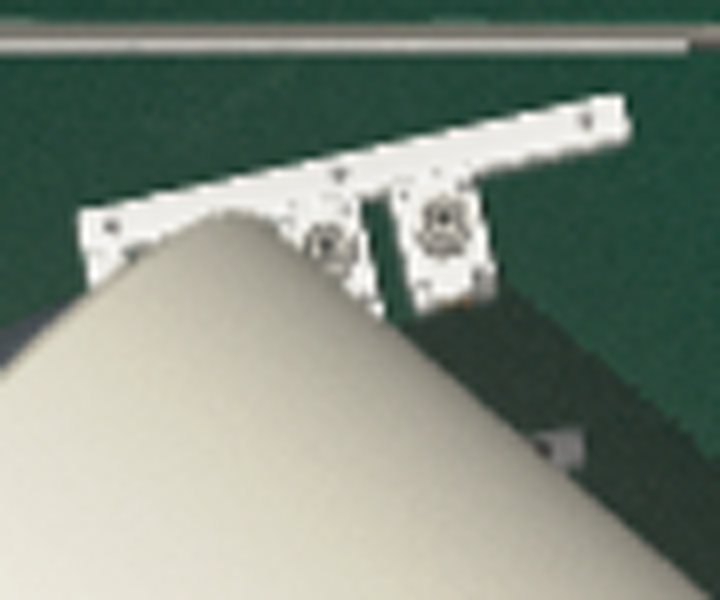

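View pics/c3s.png

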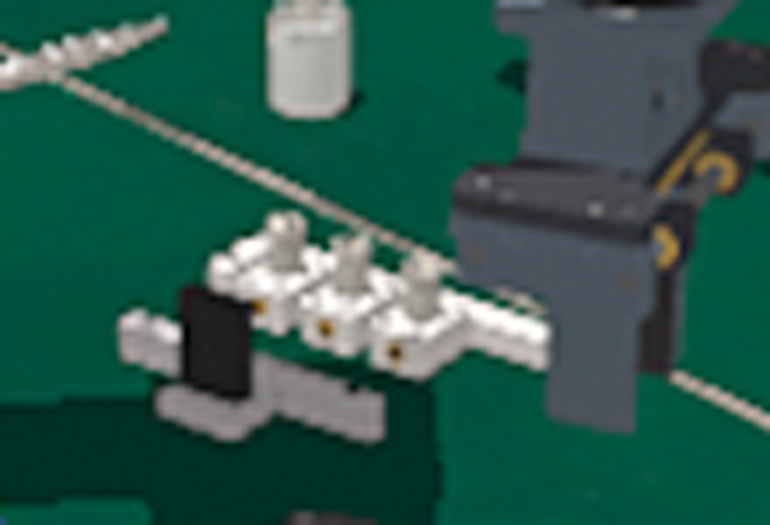

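View pics/top3b.png

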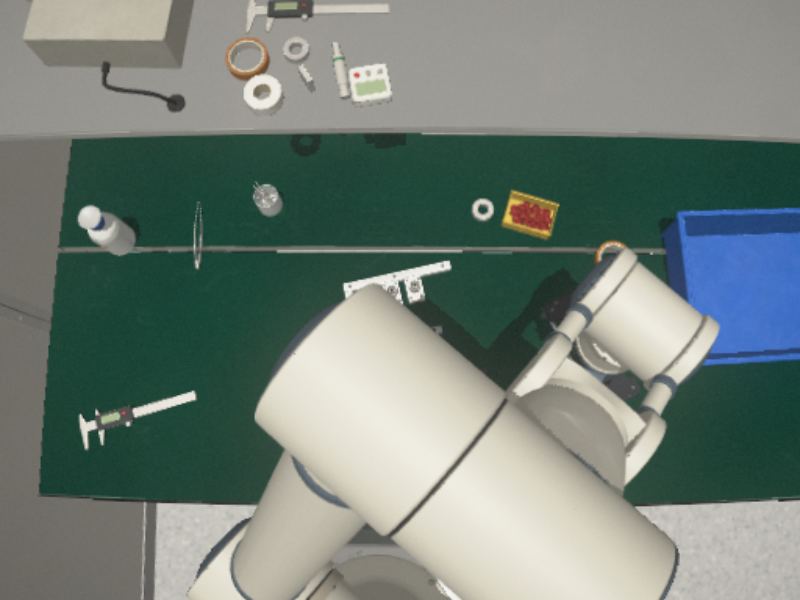

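```bash
python3 - <<'E'
from h import *
for uv in ((445,215),(330,240)): print(FF(unproj("top",[[uv[0]/8+210,uv[1]/8+155]],.049)[0]))
st()
xy=EB[:2]-ey[:2]*.0015;Re=Rz(EB[2])
arm.move_l([*xy,.032],Re,feed=.12);st("down")
arm.grip(0);st("grip")
arm.move_l([*xy,.11],Re,feed=.15);st("lift")
im=arm.snapshot("scene")[:,:,::-1];cv2.imwrite("pics/scene4.png",im);crop(im,260,130,400,250,5,"pics/c4s.png")
E
```

```text
[ -22.71054345 -113.27290421   49.        ]
[-22.50743283 -72.72171821  49.        ]
 t 15.45 tcpF [-218.92 -333.82  109.74] F [ 0.36 -0.77 -0.38] w 45.17
down t 16.25 tcpF [-219.2  -335.37   32.52] F [ 0.38 -0.89  0.43] w 45.06
grip t 16.83 tcpF [-219.54 -335.23   32.1 ] F [-1.66 -0.26  2.41] w 13.6
lift t 17.5 tcpF [-219.8  -334.74  109.35] F [-0.42  0.18 -2.11] w 13.36
pics/c4s.png (600, 700, 3)
```

View pics/c4s.png

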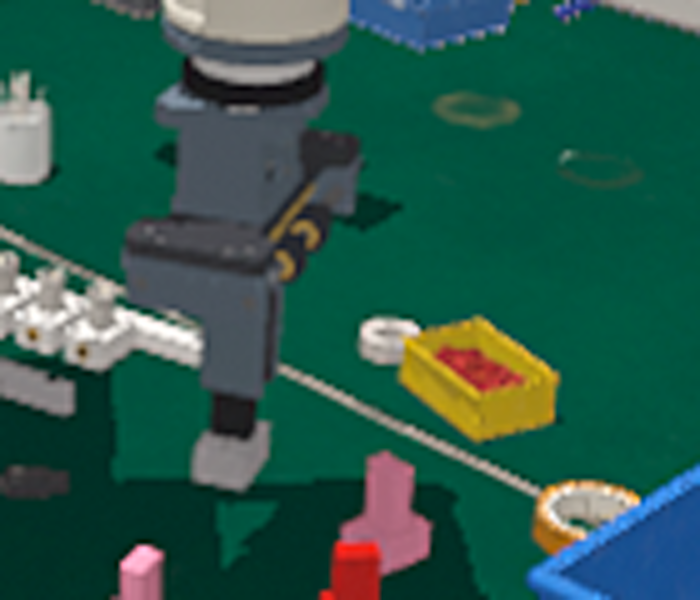

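```bash
python3 - <<'E'
from h import *
R=Rz(F[2]);Z=32.4
arm.move_to(W(-27,-165,110),R);st("over")
arm.move_l(W(-27,-165,Z),R,feed=.12);st("down")
arm.sleep(.1);b=FR();print(b)
x=-24.5
arm.move_l(W(x,-165,Z),R,feed=.03)
while x<-15:
    f=FR();print(round(x,1),f,np.round(FF(arm.current_ee_pos()),2))
    if f[0]-b[0]<-4: break
    x+=.5;arm.move_l(W(x,-165,Z),R,feed=.02)
st()
y=-165
while y<-139:
    y+=4;arm.move_l(W(x,y,Z),R,feed=.04);print(y,FR(),np.round(FF(arm.current_ee_pos()),2),round(arm.current_t(),2))
np.save("x.npy",[x,y])
im=arm.snapshot("scene")[:,:,::-1];cv2.imwrite("pics/scene5.png",im);crop(im,220,140,330,225,7,"pics/c5s.png")
E
```

```text
over t 18.56 tcpF [ -27.79 -165.7   109.55] F [-0.4  -1.05 -0.91] w 13.62
down t 19.36 tcpF [ -27.18 -165.58   32.35] F [ 0.23  0.21 -1.58] w 13.51
[-0.    0.21 -0.71]
-24.5 [-0.31 -0.21 -2.22] [ -24.22 -165.1    32.53]
-24.0 [ 0.07 -0.21 -1.79] [ -23.97 -165.     32.39]
-23.5 [-0.    0.83 -1.37] [ -23.59 -164.98   32.39]
-23.0 [-3.99 -0.21  0.18] [ -23.36 -164.94   32.33]
-22.5 [-6.53 -0.72  1.55] [ -23.15 -164.89   32.3 ]
 t 20.71 tcpF [ -23.15 -164.89   32.3 ] F [-6.53 -0.72  1.55] w 13.65
-161 [-5.01 -0.36 -0.39] [ -23.13 -160.82   32.23] 20.96
-157 [-4.98  0.44 -0.17] [ -23.15 -156.77   32.18] 21.21
-153 [-4.77  0.13 -0.22] [ -23.13 -152.79   32.16] 21.46
-149 [-5.33 -0.74 -2.32] [ -23.09 -148.81   32.17] 21.71
-145 [-5.82  0.09 -1.24] [ -23.1  -144.82   32.16] 21.96
-141 [-5.45 -1.39 -1.7 ] [ -23.06 -140.91   32.21] 22.21
-137 [-4.74 -1.39 -1.45] [ -23.07 -136.96   32.2 ] 22.46
pics/c5s.png (595, 770, 3)
```

View pics/c5s.png

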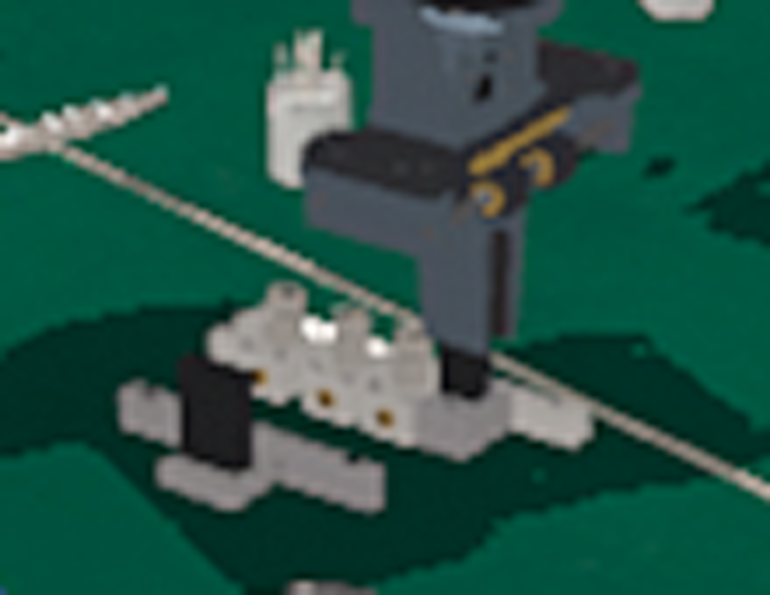

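```bash
python3 - <<'E'
from h import *
R=Rz(F[2]);Z=32.4;x=-22.5
for y in(-129,-121,-113): arm.move_l(W(x,y,Z),R,feed=.04);print(y,FR(),np.round(FF(arm.current_ee_pos()),2),round(arm.current_t(),2))
while y<-98:
    y+=.8;arm.move_l(W(x,y,Z),R,feed=.02);f=FR();print(round(y,1),f,np.round(FF(arm.current_ee_pos()),2),round(arm.current_t(),2))
    if f[1]<-10: break
np.save("x.npy",[x,y])
print(np.round(arm.current_torque(),2))
im=arm.snapshot("scene")[:,:,::-1];cv2.imwrite("pics/scene6.png",im);crop(im,220,140,330,225,7,"pics/c6s.png")
E
```

```text
-129 [-5.03 -1.3  -1.95] [ -23.13 -128.86   32.18] 22.86
-121 [-5.33 -0.38 -1.14] [ -23.04 -120.88   32.21] 23.21
-113 [-3.79 -1.08 -1.17] [ -22.71 -113.02   32.34] 23.56
-112.2 [-4.5  -4.29 -1.28] [ -22.63 -112.63   32.38] 23.81
-111.4 [-5.19 -5.04 -1.58] [ -22.65 -111.99   32.4 ] 24.06
-110.6 [-5.32 -5.95 -0.87] [ -22.63 -111.21   32.41] 24.31
-109.8 [-5.4  -5.47 -1.17] [ -22.62 -110.43   32.41] 24.56
-109.0 [-5.67 -4.76 -1.41] [ -22.65 -109.6    32.4 ] 24.81
-108.2 [-5.25 -6.27 -0.96] [ -22.63 -108.8    32.4 ] 25.06
-107.4 [-4.78 -6.64 -0.5 ] [ -22.61 -108.04   32.41] 25.31
-106.6 [-4.53 -6.57 -1.22] [ -22.64 -107.22   32.4 ] 25.56
-105.8 [-5.62 -6.31 -0.64] [ -22.63 -106.4    32.41] 25.81
-105.0 [-5.18 -5.81 -1.16] [ -22.63 -105.6    32.41] 26.06
-104.2 [-5.91 -6.76 -1.61] [ -22.53 -105.07   32.46] 26.31
-103.4 [-5.6  -9.12  1.29] [ -22.4  -104.49   32.61] 26.56
-102.6 [ -5.89 -10.24   2.09] [ -22.26 -103.78   32.73] 26.81
[-2.23  0.64  0.04]
pics/c6s.png (595, 770, 3)
```

View pics/c6s.png

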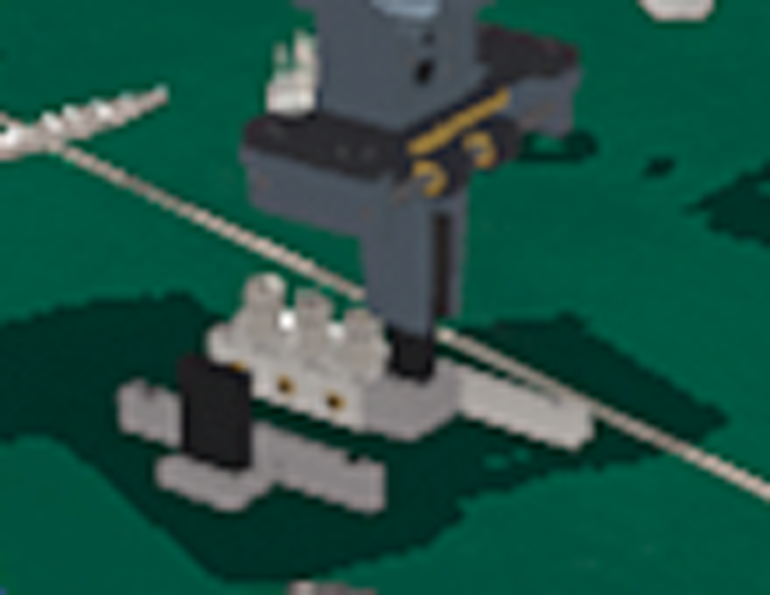

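```bash
python3 - <<'E'
from h import *
R=Rz(F[2])
for x,y,Z in((-22.5,-104.2,32.2),(-22.5,-105.2,32.0),(-22.9,-105.2,32.0)):
    arm.move_l(W(x,y,Z),R,feed=.02);print(x,y,FR(),np.round(FF(arm.current_ee_pos()),2),np.round(arm.current_torque(),2))
arm.grip(.034);st("open")
p=FF(arm.current_ee_pos())
arm.move_l(W(p[0],p[1],105),R,feed=.15);st("up")
arm.move_to([.30,-.45,.22],Rz(EB[2]));st("away")
im=arm.snapshot("top")[:,:,::-1];cv2.imwrite("pics/top7.png",im);crop(im,210,155,300,230,8,"pics/c7.png")
im=arm.snapshot("scene")[:,:,::-1];cv2.imwrite("pics/scene7.png",im);crop(im,220,140,330,225,7,"pics/c7s.png")
E
```

```text
-22.5 -104.2 [-4.31 -3.63  1.64] [ -22.45 -104.42   32.28] [-0.8   0.67 -0.02]
-22.5 -105.2 [-4.02  0.44  0.34] [ -22.53 -105.     31.94] [-0.13  0.69  0.01]
-22.9 -105.2 [-1.56  0.14 -2.54] [ -22.7  -105.1    31.99] [ 0.14  0.23 -0.  ]
open t 28.12 tcpF [ -22.77 -105.27   32.08] F [ 0.12 -0.53 -0.58] w 33.8
up t 28.75 tcpF [ -23.14 -105.1   104.46] F [-0.23 -0.23 -0.21] w 33.88
away t 30.61 tcpF [-409.08 -421.62  219.72] F [-0.19  0.59 -0.2 ] w 33.98
pics/c7.png (600, 720, 3)
pics/c7s.png (595, 770, 3)
```

View pics/c7.png

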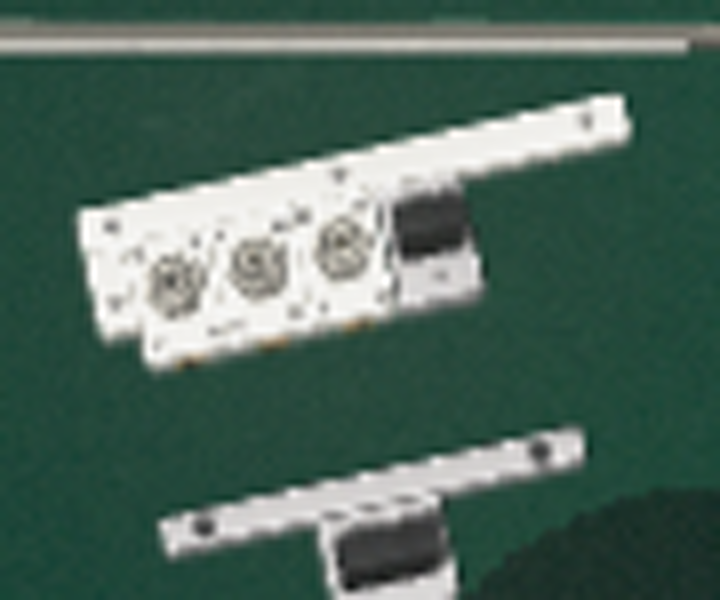

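View pics/c7s.png

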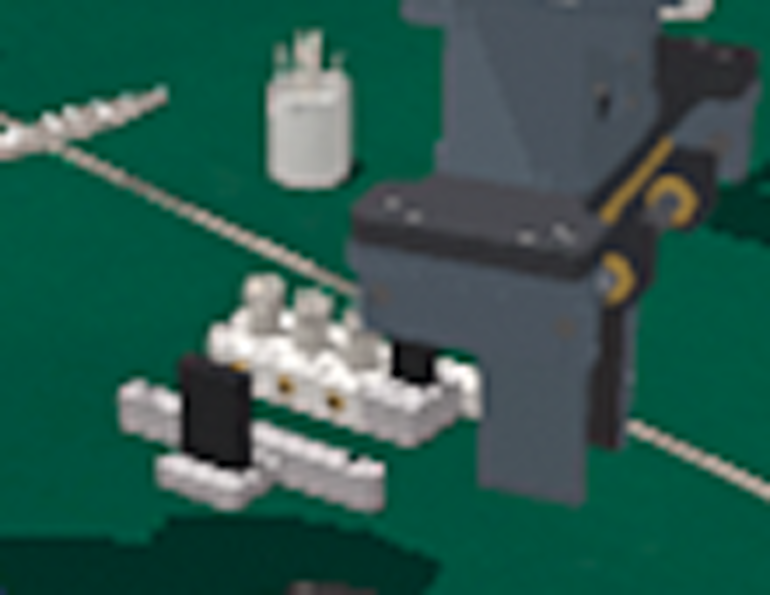

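```bash
python3 - <<'E'
from fit import *
im=cv2.imread("pics/top7.png")
def g(x,y,a=0): w=W(x,y,0);return [w[0],w[1],F[2]+a]
MODEL["row"]=[box(-44,0,-90,0,0,22)]+[cyl(10.5,22,49)+[-.022,-.001*y,0] for y in(15,45,75)]
roi=(212,163,298,205)
p,e=fit("top",im,["fence","row","end"],[list(F),list(F),g(-22,-105)],roi)
def rel(q,f): d=q[:2]-f[:2];c,s=np.cos(f[2]),np.sin(f[2]);return np.round([1e3*(c*d[0]+s*d[1]),1e3*(-s*d[0]+c*d[1]),np.degrees(q[2]-f[2])],2)
print(e,p[0]-F);print("row",rel(p[1],p[0]),"end",rel(p[2],p[0]))
ideal=[("fence",F)]+[("mod",g(-22,y)) for y in(-15,-45,-75)]+[("end",g(-22,-105))]
overlay("top",im,ideal,(212,163,292,218),10,"pics/o7.png")
ps,e=fit("top",im,["se"],[g(-96,-68)],(226,206,288,232));print("se",rel(ps[0],p[0]),e)
E
```

```text
27.720984669603645 [ 0.00046059  0.00076769 -0.00408158]
row [-1.87 -0.61  0.04] end [ -22.87 -107.4     2.87]
se [-98.69 -68.12   0.18] 30.328001021753202
```

View pics/o7.png

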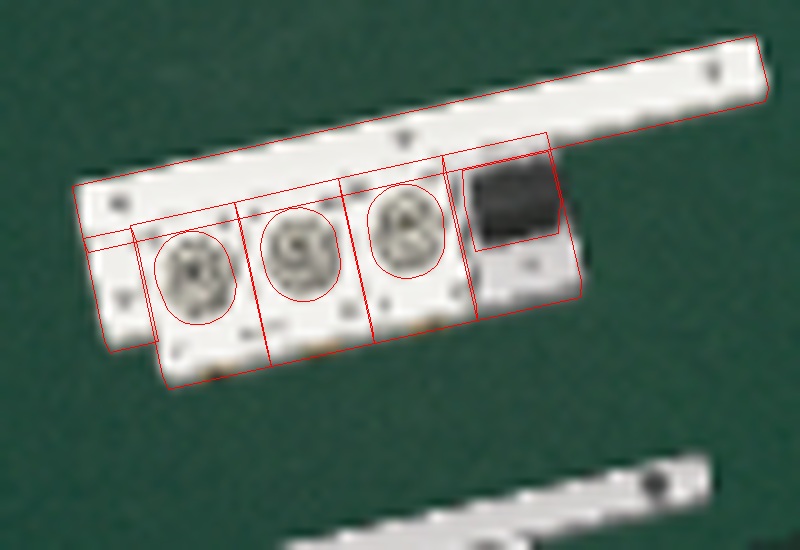

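```bash
python3 - <<'E'
from h import *
im=cv2.imread("pics/top7.png")
c=im[170:200,222:276];g=np.clip((c.astype(float)-60)*1.25,0,255).astype(np.uint8)
cv2.imwrite("pics/z7.png",cv2.resize(g,None,fx=14,fy=14,interpolation=cv2.INTER_NEAREST))
E
```

```text
(no output)
```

View pics/z7.png

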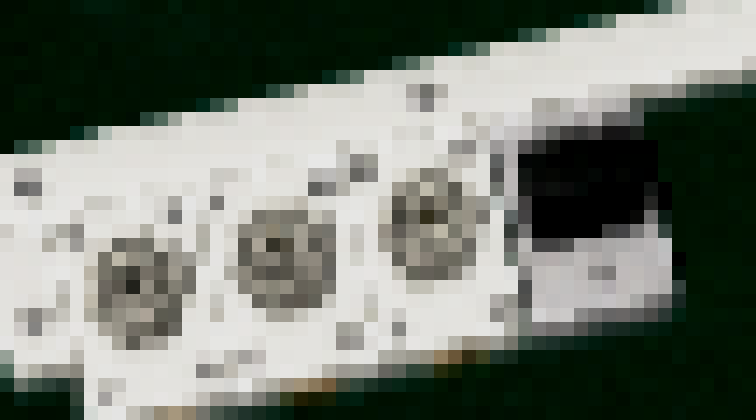

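```bash
python3 - <<'E'
from h import *
R=Rz(F[2])
arm.grip(0);st("closed")
arm.move_to(W(-66,-109,90),R)
arm.move_l(W(-66,-109,7),R,feed=.12);st("down x")
arm.sleep(.1);b=FR();x=-61;arm.move_l(W(x,-109,7),R,feed=.04)
while x<-52:
    f=FR()-b;print(round(x,1),f,np.round(FF(arm.current_ee_pos())[0],2))
    if f[0]<-5: break
    x+=.6;arm.move_l(W(x,-109,7),R,feed=.02)
arm.move_l(W(-66,-109,7),R,feed=.08)
arm.move_l(W(-66,-109,75),R,feed=.2)
arm.move_to(W(-22,-148,75),R)
arm.move_l(W(-22,-148,7),R,feed=.12);st("down y")
arm.sleep(.1);b=FR();y=-141;arm.move_l(W(-22,y,7),R,feed=.04)
while y<-128:
    f=FR()-b;print(round(y,1),f,np.round(FF(arm.current_ee_pos())[1],2))
    if f[1]<-6: break
    y+=.7;arm.move_l(W(-22,y,7),R,feed=.02)
arm.move_l(W(-22,-148,7),R,feed=.08)
arm.move_l(W(-22,-148,90),R,feed=.2);st("up")
E
```

```text
closed t 31.36 tcpF [-409.79 -421.96  219.99] F [0.52 0.36 0.35] w 0.16
down x t 33.96 tcpF [ -65.67 -109.3     7.53] F [-0.1  -0.01 -1.08] w 0.31
-61 [-0.36 -0.1   0.19] -60.46
-60.4 [ 0.42 -0.49 -1.02] -60.41
-59.8 [ 0.34 -0.71 -1.6 ] -59.78
-59.2 [ 0.42  0.06 -1.07] -59.17
-58.6 [ 0.15  0.91 -0.93] -58.54
-58.0 [-0.13 -0.57 -0.61] -57.94
-57.4 [ 0.15 -0.69  0.17] -57.33
-56.8 [ 0.64 -0.06 -0.6 ] -56.77
-56.2 [-0.27  0.64 -0.93] -56.15
-55.6 [-0.2   0.05 -0.84] -55.54
-55.0 [ 0.36 -0.33 -1.35] -54.95
-54.4 [ 0.12 -0.72 -0.3 ] -54.37
-53.8 [ 0.12 -0.35  0.33] -53.79
-53.2 [ 0.31  0.39 -0.66] -53.17
-52.6 [ 0.07  0.16 -0.35] -52.55
down y t 39.97 tcpF [ -21.84 -147.95    7.46] F [-0.41  0.17 -0.09] w 0.33
-141 [-0.29  0.29 -0.81] -140.68
-140.3 [-0.79 -1.07 -0.38] -140.32
-139.6 [-0.99  0.63 -0.8 ] -139.63
-138.9 [-0.76 -0.67 -1.36] -138.84
-138.2 [-0.8  -1.34 -0.77] -138.15
-137.5 [-0.78 -0.11 -1.11] -137.43
-136.8 [ 0.76 -0.56 -1.41] -136.76
-136.1 [-0.76 -0.78 -1.11] -136.08
-135.4 [-0.24 -2.03 -1.19] -135.47
-134.7 [-0.15 -2.11  0.45] -134.77
-134.0 [-0.52 -2.46  1.01] -134.04
-133.3 [-0.56 -5.07  1.72] -133.6
-132.6 [-1.42 -8.73  2.29] -133.38
up t 44.3 tcpF [ -22.14 -147.64   90.03] F [-0.29 -0.33 -0.65] w 0.39
```

```bash
python3 - <<'E'
from h import *
R=Rz(F[2])
arm.move_to(W(-120,-280,110),R);st("away")
im=arm.snapshot("top")[:,:,::-1];cv2.imwrite("pics/top8.png",im);cv2.imwrite("pics/top8b.png",cv2.resize(im,(800,600)))
c=im[165:205,212:292];cv2.imwrite("pics/z8.png",cv2.resize(np.clip((c.astype(float)-60)*1.25,0,255).astype(np.uint8),None,fx=10,fy=10,interpolation=cv2.INTER_NEAREST))
im=arm.snapshot("scene")[:,:,::-1];cv2.imwrite("pics/scene8.png",im);crop(im,220,140,330,225,7,"pics/c8s.png")
E
```

```text
away t 45.0 tcpF [-120.59 -279.78  109.09] F [ 0.02 -0.34  0.46] w 0.64
pics/c8s.png (595, 770, 3)
```

View pics/z8.png

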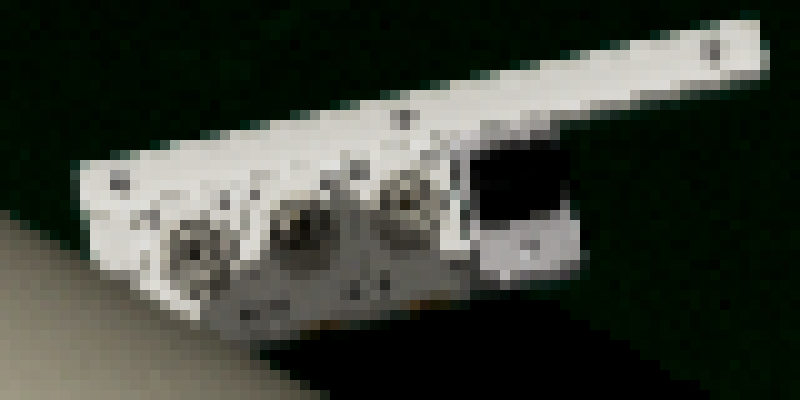

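View pics/c8s.png

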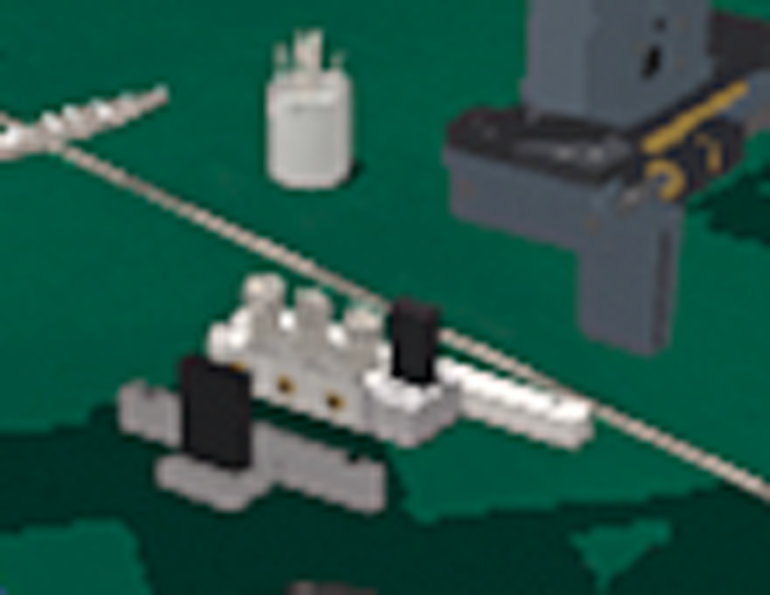

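View pics/top8b.png

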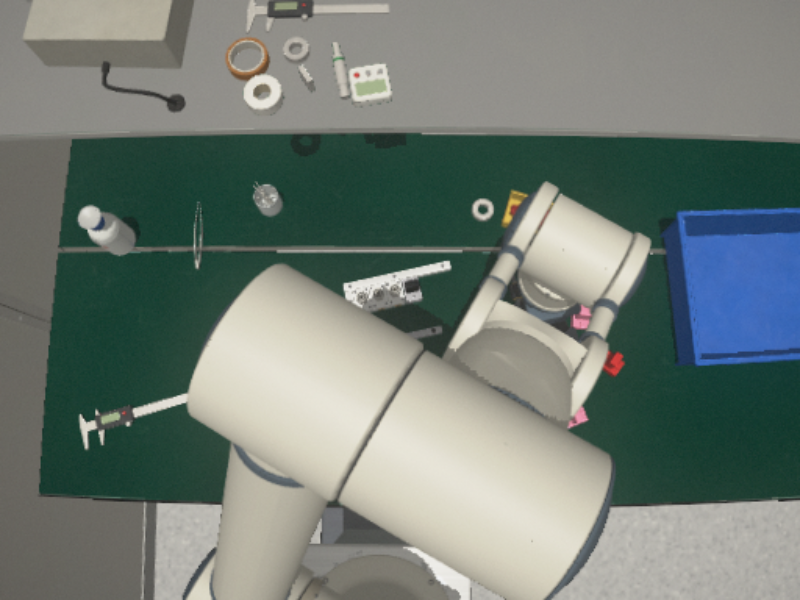

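```bash
python3 - <<'E'
from fit import *
MODEL["row"]=[box(-44,0,-90,0,0,22)]+[cyl(10.5,22,49)+[-.022,-.001*y,0] for y in(15,45,75)]
def g(x,y,a=0): w=W(x,y,0);return np.array([w[0],w[1],F[2]+a])
roi=(258,170,300,200)
from scipy.optimize import minimize
for k in(7,8):
    im=cv2.imread(f"pics/top{k}.png")
    A=alpha(im,roi)
    def f(q): return ((render("top",[("fence",F+[q[0]*.001,q[1]*.001,0]),("row",g(-22,-15)*0+F),("end",g(-22+q[2],-105+q[3],q[4]*.02))],roi)-A)[:,8:]**2).sum()
    r=minimize(f,np.zeros(5),method="Nelder-Mead",options=dict(initial_simplex=np.vstack([np.zeros(5),np.eye(5)*2]),maxiter=1500,xatol=.01,fatol=1e-4))
    print(k,"fence shift",r.x[:2].round(2),"end rel",(-22+r.x[2]).round(2),(-105+r.x[3]).round(2),np.degrees(r.x[4]*.02).round(2),round(r.fun,2))
    overlay("top",im,[("fence",F),("end",g(-22+r.x[2],-105+r.x[3],r.x[4]*.02))],roi,14,f"pics/oe{k}.png")
a=cv2.imread("pics/oe7.png");b=cv2.imread("pics/oe8.png");c=np.vstack([a,b]);cv2.imwrite("pics/oe.png",cv2.resize(c,None,fx=.7,fy=.7))
E
```

```text
7 fence shift [-0.61 -0.41] end rel -23.22 -107.38 1.51 7.06
8 fence shift [-0.32 -0.54] end rel -22.55 -106.87 1.55 19.85
```

View pics/oe.png

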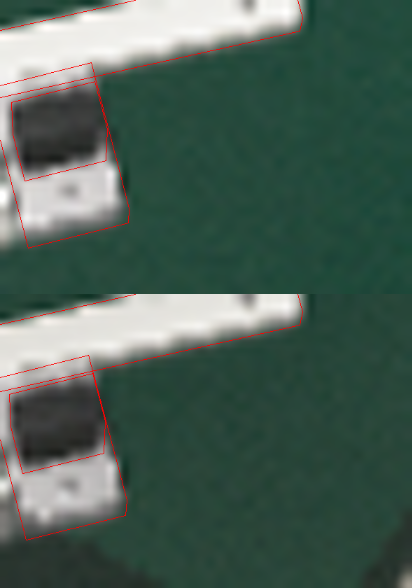

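```bash
python3 - <<'E'
from h import *
R=Rz(F[2])
arm.move_to(W(-66,-109,80),R)
arm.move_l(W(-66,-109,8),R,feed=.15);st("down x")
b=FR();arm.move_l(W(-53.5,-109,8),R,feed=.06)
x=-53.5
while x<-42.5 and arm.current_t()<52:
    f=FR()-b;print(round(x,1),f,np.round(FF(arm.current_ee_pos())[0],2))
    if f[0]<-4: break
    x+=1.0;arm.move_l(W(x,-109,8),R,feed=.03)
arm.move_l(W(-66,-109,8),R,feed=.1)
arm.move_l(W(-66,-109,85),R,feed=.25);st("up")
arm.move_to(W(-120,-280,110),R);st("away")
im=arm.snapshot("scene")[:,:,::-1];cv2.imwrite("pics/scene9.png",im);crop(im,220,140,330,225,7,"pics/c9s.png")
im=arm.snapshot("top")[:,:,::-1];cv2.imwrite("pics/top9.png",im);crop(im,212,165,292,225,9,"pics/c9.png")
st()
E
```

```text
down x t 46.49 tcpF [ -65.78 -109.73    8.46] F [0.47 0.51 0.76] w 0.54
-53.5 [-1.3  -0.55 -0.35] -52.74
-52.5 [-0.34 -0.5  -0.34] -52.55
-51.5 [-0.36 -0.96 -1.43] -51.46
-50.5 [-1.09  0.39 -0.55] -50.44
-49.5 [-0.46 -0.46 -0.56] -49.44
-48.5 [ 0.18 -1.08 -1.62] -48.45
-47.5 [-0.34 -0.56 -1.29] -47.43
-46.5 [-1.22 -1.1  -0.11] -46.45
-45.5 [-0.79 -0.5  -0.81] -45.45
-44.5 [-0.56 -0.39 -0.55] -44.41
-43.5 [-0.44  0.28 -0.17] -43.43
up t 50.44 tcpF [ -64.94 -109.28   85.88] F [-0.19  0.35 -0.49] w 0.7
away t 51.19 tcpF [-120.49 -279.67  108.92] F [-0.15  0.17 -0.3 ] w 0.46
pics/c9s.png (595, 770, 3)
pics/c9.png (540, 720, 3)
 t 51.29 tcpF [-119.91 -278.8   109.26] F [ 0.5  -0.73 -0.22] w 0.72
```

View pics/c9s.png

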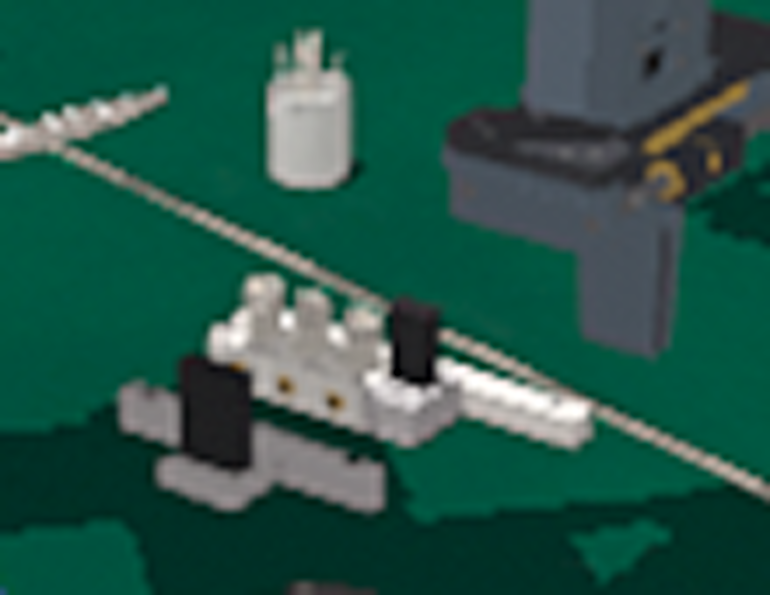

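View pics/c9.png

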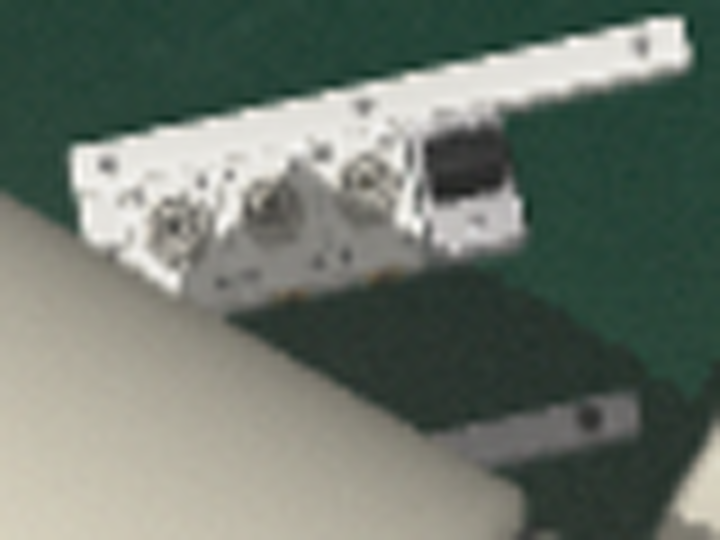

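```bash
python3 - <<'E'
from h import *
for a,b in(("scene8","scene9"),("top8","top9")):
    d=np.abs(cv2.imread(f"pics/{a}.png").astype(int)-cv2.imread(f"pics/{b}.png"))
    d=d[175:205,245:300] if "sc" in a else d[165:200,250:295]
    print(a,d.mean().round(2),d.max())
arm.sign_off();print(arm.current_t())
E
```

```text
scene8 0.65 24
top8 1.79 67
the job is handed in; nothing more can be done
the job is handed in; nothing more can be done
```

I finished the row in the order asked and handed it in at about 51.3 s of the 58 s limit. Two end-block checks, its contact with the back rail and a slight turn, are not fully confirmed.

**What I did**
- **Back rail:** I held the straightedge by its fin and pushed the three modules against the back rail with about 24 N. There was almost no twist, so all three took the load. I then stood the straightedge back on the bench; in the pictures it stands upright, roughly 50 mm clear of the row.
- **End stop:** I slid the row along the rail with the end block until it met the end stop at about 10 N, then let go.
- **Gap at the end block:** Letting go left about 1.4 mm between the end block and the last module. I closed it with the shut fingertips, until the push met a hard stop at about 9 N.

**What the last checks showed**
- **Row:** The final pictures show the row closed up, with everything in it upright. The end block's front face is in line with the modules to within about 0.5 to 1 mm.
- **Other things on the bench:** The last pictures show no sign of movement among the bystanders in view. The arm hid some of them, including most of the marker, and I did not check each one.

**What failed or disagreed**
- **Rail contact:** I tried twice to press the end block against the rail with a fingertip. Neither try registered any contact, and I could not explain why. I am relying on the roughly 5 N the block pressed on the rail while it slid, and on the pictures.
- **End block angle:** The picture fit gave the block a turn of about 1.5° and placed it 1.9 mm too far along the rail. I think this is the limit of the fit, but I could not rule out a small error.

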